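# Load the slide scanner

### The job

Load the slide carrier into the scanner: swing the clear cover up until it leans back and stays open, slide the carrier across the deck, without lifting it off, until it drops fully home and flat in the shallow pocket, then close the cover over it. Leave the bottle and the objective beside the scanner where they stand.

Things in the scene. Friction and masses are not known exactly. Their poses are not given: they have to be found in the camera images.
- deck (a point): Scanner: fixed grey slab on the worktop, 190 (its x) x 460 (its y) x 30 mm high, with a flat top (the deck). This point is the centre of the deck surface; x points away from the front, y along the deck from the pocket to the free end, z up. The pocket and the cover are at its -y end, the carrier starts on the bare deck at its +y end.
- pocket (a point): Centre of the floor of the pocket in the deck: 94 (x) x 134 (y) mm, 5 mm deep, edges chamfered 1.5 mm, white window in its floor. Axes as the deck's.
- carrier_grip (a point): Slide carrier, loose, about 0.25 kg: aluminium plate 90 (x) x 130 (y) x 10 mm with four glass slides and, upright across its middle, a black grip rib 50 long (x) x 12 thick (y), rising 26 mm above the plate. This point is in the middle of the rib, 23 mm above the carrier's underside (13 mm below the rib's top, 13 mm above the plate). Axes along the carrier's sides; it starts turned at most 0.4 rad from the deck's axes.
- cover (a joint): Hinge of the clear cover, rad: 0 = closed (lying on the deck over the pocket), grows as the front is raised, stop at 1.7. By its weight it falls shut below about 1.1 and stays open, against the stop, beyond about 1.2.
- cover_hinge (a point): Middle of the cover's hinge line, at the rear lower edge of the cover, at deck level. The line runs along this point's y (the deck's y).
- cover_grip (a point): Middle of the blue grip lug that sticks out from the upper front of the cover: 32 mm long (away from the cover), 30 wide (y), 16 thick. This point lies 142 mm ahead of (-x) and 36 mm above the hinge line when closed, and moves and turns with the cover, which is a clear shell 124 (x) x 166 (y) x 44 mm high, about 0.25 kg. The lug is free on both sides, underneath and in front.
- dropper: Amber bottle with a black dropper cap, 33 x 34 x 102 mm, standing on the worktop near the pocket end of the scanner. Origin at the centre of its underside. Bystander.
- objective: Black microscope objective with a yellow ring, 60 x 60 x 48 mm, standing on the worktop near the free end of the scanner. Origin at the centre of its underside. Bystander.
There are look-alikes about, which are no part of the job. Of the things that look like the part that bears carrier_grip, the smallest one is meant.

How it is judged:
By the outcome, as a careful person would: the job done as asked, in the order asked, and still so for the second after the job is handed in, with the robot touching nothing.
It also fails if it takes over 59 s, if anything falls off the work surface, if the arm or the gripper's body presses on something with over 40 N, if the wrist force passes 120 N, or if a joint passes its speed limit or range.

### The arm

A 7-joint arm with a two-finger parallel gripper is mounted at the origin on a cart in front of the work surface, level with it; the furniture and walls round the work are solid. World frame = base frame: x ahead of the robot, y to its left, z up, the work surface at z = 0. Lengths are in m, angles in degrees, forces in N, time in s.
With the tool pointing down it reaches from about 0.4 to 0.75 m from the base axis. Payload 19.5 kg.
Tool frame: the origin (TCP) lies midway between the tips of the shut fingers; the grasp point (between the pads) lies 19 mm behind it; z points along the fingers, y is the line along which they close (so a half turn about z gives the same grasp; the last joint's range is limited). The gripper opens to 85 mm and grips with 20 to 120 N. Pads are 22 mm wide; open, the fingers measure 114 mm over their backs; the gripper's body (76 mm by 85 mm) begins 54 mm behind the grasp point. The pads swing forward as they close: fully open they stand 13 mm farther back than shut.
Start: joints at [-66.561, 40.479, -1.581, 85.061, 1.261, 54.483, -4.326], TCP at [0.251, 0.518, 0.231] pointing down, gripper open.
Joint ranges: [-155.06, 155.06], [-18.47, 123.98], [-90, 86.84], [0, 140.48], [-83.41, 263.41], [0, 116], [-161.91, 161.91]. Speed limits (degrees/s): [108.29, 108.29, 147.25, 147.25, 172.46, 172.46, 172.46].

### API

Orientations are given as [roll, pitch, yaw] about the fixed x, y, z axes, in that order (R = Rz(yaw) Ry(pitch) Rx(roll)).
In Python, from plant import arm, claw, solver, optics gives the robot as it stands. Calls block until the motion is done:
- arm.move_to(position, orientation): joint-space move of the TCP to a pose.
- arm.move_l(position, frame=None, velocity=0.15): straight line of the TCP; frame=None keeps the orientation; velocity is the mean speed in m/s.
- arm.goto_joints(angles): joint-space move.
- claw.move_gripper(opening, force=None): opening from 0.0 (shut) to 1.0 (fully open); force is the grip in N (None keeps the last); returns when the fingers have stopped.
- arm.sleep(seconds).
- solver.ik(position, orientation): joint angles nearest the present ones, or None.
- arm.get_state(): the state.
- optics.capture(name): name is "scene" or "top"; returns a dict with "img" (480x640x3 uint8, red, green, blue), "intrinsics" (3x3 intrinsics, pixels), "world_to_cam" (4x4, takes a point from world to camera coordinates). Camera axes: x right, y up, looking along -z (the intrinsics and any distortion apply to the point x, -y, -z); pixel columns grow to the right and rows downward; lengths in m; the calibration is good to about 2 mm. A picture is of the moment at which its call begins. There is no depth.
A pose or a line that the arm cannot do raises arm.PlanningError and nothing moves.
- arm.close_job(): hands the job in, once; it reports no verdict.
Trained networks look in a picture, given as the dict that the camera call returned (one of the last four; its "shot" number tells which), for a name from the list of things; names that differ only in an ending like _2 or _b are one class to them, and where a whole thing is asked for, a point or a joint stands for the part that bears it (a point fixed in the world has none). Each returns a list of dicts, best first, with "confidence" (0 to 1); they miss things now and then, are a little off and sometimes report something else, mostly with a low value. They report only what shows in the picture. A call takes as long as a camera call. They do not tell look-alikes from the thing itself.
- optics.cut_out(label, picture): "pixels" (480x640 bool, what is visible of it) and "rect" ([left, top, right, bottom] in pixels, round what is visible of it).
- optics.spot_point(label, picture): "at" ([column, row] in pixels: a listed point, or the origin of a listed thing).
The state is a dict: "time": time; "joint_positions": joint angles; "joint_velocities": joint speeds; "joint_torque": joint torques, N m; "ee_pos": TCP position; "orientation": TCP orientation; "ft_force": force on the tool from outside, world axes, zero at the start; "wrist_torque": the same for the moment, N m; "width": opening from 0.0 (shut) to 1.0 (fully open).
Only numpy, scipy, OpenCV 4.12 (cv2) and the standard library are available. Lean on these libraries where they do the work, as an engineer would, in place of code of your own. Each camera call takes 0.05 s, during which the arm holds its last target. There are 200 camera calls.

## Working session

There is one attempt and no reset: what is moved stays moved. The work goes in short steps, each a Python script; the robot and the scene stay as the last script left them, time stands still between calls to the robot, and variables do not carry over. Pictures are saved under pics/ and viewed, on a budget of 10 in all, crops included, one or two more only if the job needs it, and the job is handed in when it is done.

```bash
ls; mkdir -p pics; cat > h.py <<'E'
import numpy as np, cv2
from plant import arm, claw, solver, optics
def save(name,p): cv2.imwrite('pics/'+name+'.png',p['img'][:,:,::-1])
def proj(p,X):
    X=np.atleast_2d(X).astype(float); T=np.array(p['world_to_cam']);K=np.array(p['intrinsics'])
    c=X@T[:3,:3].T+T[:3,3]; c=c*[1,-1,-1]; u=c@K.T
    return u[:,:2]/u[:,2:]
def ray(p,uv):
    T=np.array(p['world_to_cam']);K=np.array(p['intrinsics'])
    d=np.linalg.solve(K,[uv[0],uv[1],1])*[1,-1,-1]
    R=T[:3,:3]; return -R.T@T[:3,3], R.T@d
def atz(p,uv,z):
    o,d=ray(p,uv); return o+d*(z-o[2])/d[2]
def tri(ps,uvs):
    A=np.zeros((3,3));b=np.zeros(3)
    for p,uv in zip(ps,uvs):
        o,d=ray(p,uv);d/=np.linalg.norm(d);M=np.eye(3)-np.outer(d,d);A+=M;b+=M@o
    return np.linalg.solve(A,b)
E
python3 - <<'E'
from h import *
S=optics.capture('scene');T=optics.capture('top')
save('scene0',S);save('top0',T)
print(S.keys())
for n in ['deck','pocket','carrier_grip','cover_hinge','cover_grip','dropper','objective']:
    for nm,p in (('S',S),('T',T)):
        print(n,nm,[(np.round(r['at'],1).tolist(),round(r['confidence'],2)) for r in optics.spot_point(n,p)])
for nm,p in (('S',S),('T',T)): print('cam',nm,ray(p,(320,240)))
print(arm.get_state()['time'])
E
```

```text
pics
dict_keys(['img', 'intrinsics', 'world_to_cam', 'shot'])
deck S [([347.0, 286.3], 0.81)]
deck T [([381.2, 250.4], 0.82)]
pocket S []
pocket T [([347.3, 235.8], 0.47)]
carrier_grip S [([249.3, 200.4], 0.84), ([332.8, 251.4], 0.74), ([236.0, 153.5], 0.65)]
carrier_grip T [([140.1, 255.6], 0.87), ([232.0, 273.7], 0.69), ([344.0, 235.9], 0.57), ([380.6, 251.3], 0.57)]
cover_hinge S [([391.6, 313.8], 0.87)]
cover_hinge T [([427.7, 232.0], 0.85)]
cover_grip S [([332.3, 326.3], 0.95)]
cover_grip T [([418.1, 285.8], 0.91)]
dropper S [([413.5, 399.2], 0.74)]
dropper T [([485.7, 260.6], 0.77)]
objective S [([325.7, 205.6], 0.7)]
objective T []
cam S (array([ 0.09980705, -0.61124314,  0.89219206]), array([ 0.35956565,  0.62486885, -0.69309279]))
cam T (array([0.28411622, 0.18292427, 1.6705214 ]), array([ 0.1595059 , -0.0148921 , -0.98712407]))
0.8
```

View pics/scene0.png

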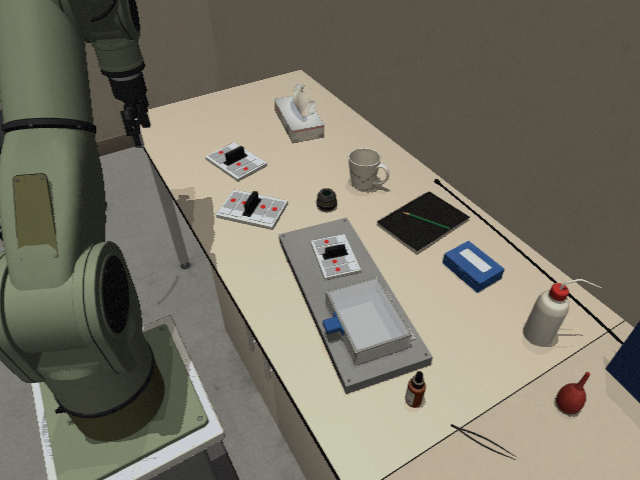

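View pics/top0.png

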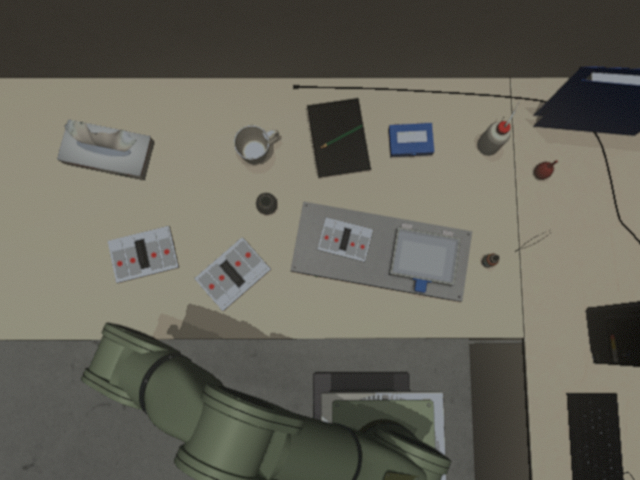

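The carrier on the deck has its rib at scene (333,251), top (345,238). The two off-deck carriers are the bigger look-alikes. The cover is closed with its blue lug at scene (332,326), top (420,286). The bottle is at scene (415,392) and the objective at scene (326,200).

```bash
cat > m.py <<'E'
from h import *
from scipy.optimize import least_squares
S=optics.capture('scene');T=optics.capture('top')
# deck pose from corners (local dx,dy) at z=.03
loc=np.array([[.095,.23],[.095,-.23],[-.095,-.23],[-.095,.23]])
def w(q,l,z): 
    c,s=np.cos(q[2]),np.sin(q[2]); l=np.atleast_2d(l)
    return np.c_[q[0]+c*l[:,0]-s*l[:,1],q[1]+s*l[:,0]+c*l[:,1],np.full(len(l),z)]
Tc=np.array([[304,204],[471,232],[462,299],[291,271]],float)
Sc=np.array([[347,220],[430,357],[348,383],[280,235]],float)
def sub(p,c):
    g=cv2.cvtColor(p['img'],cv2.COLOR_RGB2GRAY)
    return cv2.cornerSubPix(g,c.astype(np.float32).reshape(-1,1,2),(4,4),(-1,-1),(3,50,.01)).reshape(-1,2)
Tc2,Sc2=sub(T,Tc),sub(S,Sc); print(Tc2.round(1).tolist(),Sc2.round(1).tolist())
for nm,sel in (('T',[T]),('S',[S]),('both',[T,S])):
    f=lambda q:np.concatenate([(proj(p,w(q,loc,.03))-(Tc2 if p is T else Sc2)).ravel() for p in sel])
    r=least_squares(f,[.55,0,0],loss='soft_l1'); print(nm,r.x.round(4),np.degrees(r.x[2]).round(2),f(r.x).round(1))
q=r.x
def best(n,p,near):
    R=[x['at'] for x in optics.spot_point(n,p)]
    R=[x for x in R if np.hypot(*(np.array(x)-near))<25]; return min(R,key=lambda x:np.hypot(*(np.array(x)-near))) if R else None
for n,a,b in [('deck',(347,286),(381,250)),('carrier_grip',(333,251),(344,236)),('cover_hinge',(391,313),(428,232)),('cover_grip',(332,326),(418,286)),('dropper',(413,399),(486,260)),('objective',(326,206),(266,203))]:
    u,v=best(n,S,a),best(n,T,b)
    if u is not None and v is not None:
        X=tri([S,T],[u,v]); d=X[:2]-q[:2];c,s=np.cos(q[2]),np.sin(q[2])
        print(n,X.round(4),'deckloc',(c*d[0]+s*d[1]).round(4),(-s*d[0]+c*d[1]).round(4))
    else: print(n,u,v)
def up(p,x0,y0,x1,y1,k): return cv2.resize(p['img'][y0:y1,x0:x1],None,fx=k,fy=k,interpolation=cv2.INTER_CUBIC)[:,:,::-1]
cv2.imwrite('pics/topc.png',up(T,285,190,485,310,4))
E
python3 m.py
```

```text
[[303.29998779296875, 201.5], [471.20001220703125, 231.5], [461.20001220703125, 302.1000061035156], [289.70001220703125, 271.5]] [[346.0, 217.5], [432.29998779296875, 357.0], [348.0, 383.0], [278.29998779296875, 234.60000610351562]]
T [ 0.5182 -0.0041 -0.1823] -10.45 [-0.9  0.2  0.5  0.4  0.5 -0.2 -0.2 -0.5]
S [ 0.519  -0.0029 -0.1737] -9.95 [ 0.2 -0.6  1.1 -0.8 -0.9  3.3 -0.2 -0.4]
both [ 0.5184 -0.0035 -0.1782] -10.21 [-1.3  0.5  0.2 -0.1  0.5 -0.5 -0.4 -0.1  0.5 -0.4  0.7 -0.1 -1.6  3.7
  0.  -0.4]
deck [0.5252 0.0014 0.012 ] deckloc 0.0058 0.006
carrier_grip [0.5499 0.0978 0.0547] deckloc 0.0131 0.1053
cover_hinge [ 0.5591 -0.1275  0.036 ] deckloc 0.062 -0.1148
cover_grip [ 0.4152 -0.0991  0.0612] deckloc -0.0846 -0.1124
dropper [ 0.493  -0.2926  0.0018] deckloc 0.0262 -0.2891
objective [ 0.6471  0.3015 -0.0042] deckloc 0.0726 0.3229
```

View pics/topc.png

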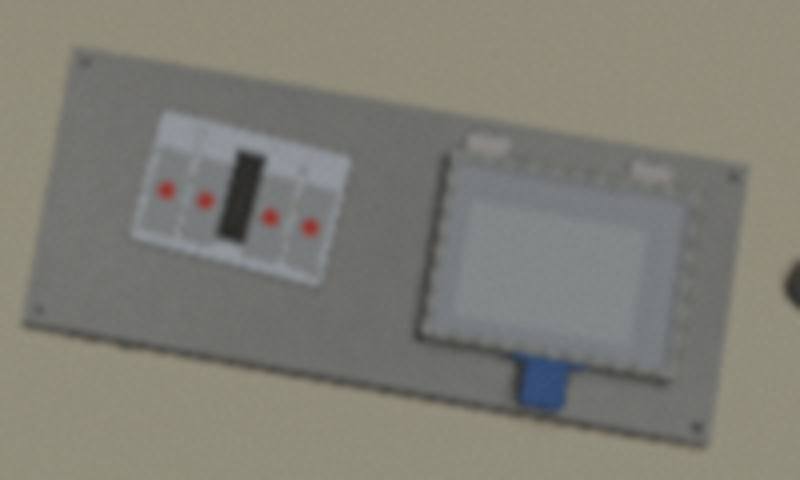

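The crop confirms the deck corners, and the carrier is turned about -4° from the deck. Next I'll plan the lug arc and check that it's reachable.

```bash
cat >> h.py <<'E'
from scipy.spatial.transform import Rotation as Ro
Q=np.array([.5184,-.0035,-.1782])
c_,s_=np.cos(Q[2]),np.sin(Q[2])
DX=np.array([c_,s_,0]);DY=np.array([-s_,c_,0]);DZ=np.array([0,0,1.])
def W(l): return np.array([Q[0],Q[1],.03])+l[0]*DX+l[1]*DY+l[2]*DZ   # deck-local -> world
def L(X): d=np.array(X)-[Q[0],Q[1],.03]; return np.array([d@DX,d@DY,d@DZ])
def ori(a,sgn=1,yaw=0):  # a = tool elevation below horizontal, deg; yaw extra rad about z
    a=np.radians(a); z=np.cos(a)*DX-np.sin(a)*DZ; y=sgn*DY; R=np.c_[np.cross(y,z),y,z]
    R=Ro.from_euler('z',yaw).as_matrix()@R
    return Ro.from_matrix(R).as_euler('xyz',degrees=True), R
HX,LY=.060,-.1135
def lug(th,out=6e-3):   # world lug centre, shifted outward
    v=np.array([-.142-out,.036]); c,s=np.cos(th),np.sin(th)
    return W([HX+v[0]*c+v[1]*s,LY,-v[0]*s+v[1]*c])
def tcp(th,a,sgn=1,back=0,out=6e-3):
    o,R=ori(a,sgn); return lug(th,out)+R[:,2]*(.019-back),o
E
python3 - <<'E'
from h import *
T=optics.capture('top')
for uv in [(420,291.2),(422,279.3)]: print('lug tip/root',L(atz(T,uv,.07)).round(4))
print('lug pred',proj(T,lug(0,0)))
for a in (30,45,60):
  for sg in (1,-1):
    out=[]
    for th in (0,.4,.8,1.2,1.5,1.7):
        p,o=tcp(th,a,sg); q=solver.ik(p,o); out.append(None if q is None else np.round(q).astype(int).tolist())
    print(a,sg,out)
E
```

```text
lug tip/root [-0.0913 -0.1117  0.04  ]
lug tip/root [-0.0601 -0.1123  0.04  ]
lug pred [[420.94768366 287.89748063]]
30 1 [None, None, None, None, None, [44, 77, -77, 134, 149, 89, -20]]
30 -1 [None, None, None, None, None, [41, 71, -65, 135, 152, 83, 148]]
45 1 [None, None, None, [44, 65, -77, 139, 127, 78, -26], [45, 66, -77, 130, 126, 73, -18], [45, 68, -77, 124, 126, 71, -13]]
45 -1 [None, None, None, [36, 53, -52, 139, 141, 62, 135], [31, 50, -39, 130, 146, 49, 131], [31, 52, -39, 125, 144, 46, 135]]
60 1 [None, None, [45, 60, -77, 137, 109, 67, -20], [43, 53, -65, 125, 106, 50, -11], [37, 50, -52, 116, 103, 39, -6], [31, 48, -39, 111, 102, 29, -5]]
60 -1 [None, None, [31, 45, -39, 137, 133, 39, 136], [18, 40, -14, 126, 147, 18, 123], [18, 42, -14, 117, 131, 13, 141], [17, 44, -14, 112, 119, 11, 153]]
```

```bash
sed -i 's/HX,LY=.060,-.1135/HX,LY=.0635,-.112/' h.py
python3 - <<'E'
from h import *
for a in (75,82,90):
  for sg in (1,-1):
    out=[]
    for th in (0,.4,.8,1.2,1.5,1.7):
        p,o=tcp(th,a,sg,out=3e-3); q=solver.ik(p,o); out.append(None if q is None else np.round(q).astype(int).tolist())
    print(a,sg,out)
E
```

```text
75 1 [[40, 65, -65, 138, 108, 60, -23], [37, 51, -52, 132, 100, 40, -13], [12, 40, -5, 122, 46, 5, 43], [18, 41, -15, 110, 35, 18, 55], [18, 44, -17, 101, 31, 24, 61], [18, 46, -17, 96, 30, 27, 62]]
75 -1 [[23, 54, -27, 139, 138, 33, 130], [17, 44, -14, 132, 135, 15, 133], [7, 40, 4, 122, -38, 4, -53], [0, 42, 17, 110, -40, 18, -52], [-2, 45, 22, 102, -41, 25, -53], [-3, 48, 24, 96, -41, 29, -54]]
82 1 [[36, 59, -52, 131, 98, 44, -12], [11, 43, -4, 125, 39, 4, 49], [18, 41, -15, 115, 31, 20, 58], [19, 42, -17, 103, 24, 30, 66], [18, 45, -17, 93, 22, 36, 70], [18, 48, -18, 88, 22, 39, 71]]
82 -1 [[17, 51, -14, 132, 131, 15, 137], [7, 44, 4, 126, -41, 4, -50], [-2, 42, 20, 115, -41, 21, -50], [-6, 45, 30, 103, -41, 34, -52], [-7, 49, 33, 94, -40, 40, -55], [-6, 52, 34, 89, -41, 43, -56]]
90 1 [[12, 50, -4, 124, 31, 7, 58], [17, 45, -14, 117, 28, 21, 61], [19, 43, -18, 107, 22, 34, 67], [18, 45, -17, 94, 18, 44, 73], [18, 48, -17, 84, 17, 50, 75], [17, 51, -17, 78, 17, 53, 76]]
90 -1 [[6, 51, 6, 124, -42, 7, -49], [-2, 47, 21, 118, -41, 23, -49], [-7, 46, 32, 108, -39, 37, -52], [-8, 49, 36, 95, -37, 48, -56], [-7, 53, 37, 85, -36, 54, -60], [-6, 56, 37, 79, -37, 57, -61]]
```

```bash
python3 - <<'E'
from h import *
A,SG,OUT=90,1,3e-3
p,o=tcp(0,A,SG,back=.12,out=OUT); arm.move_to(p,o)
p,o=tcp(0,A,SG,out=OUT); arm.move_l(p,velocity=.1)
print(arm.get_state()['ft_force'])
claw.move_gripper(0.0,force=25); s=arm.get_state(); print('w',s['width']*85,s['ft_force'],s['ee_pos'],s['time'])
if s['width']*85>22:
  for th in np.arange(.15,1.56,.2):
    p,o=tcp(th,A,SG,out=OUT)
    try: arm.move_l(p,velocity=.08)
    except arm.PlanningError as e: print(th,e); break
    s=arm.get_state(); print(round(th,2),np.round(s['ft_force'],1),round(s['width']*85,1),s['time'])
S=optics.capture('scene'); save('s1',S)
E
```

```text
[-0.44435124 -0.50393622 -0.20468478]
w 29.409373947460665 [-1.26621972 18.92366559 17.51145076] [ 0.4189098  -0.09695058  0.04743464] 5.75
0.15 [ 2.1 18.3 -0.6] 29.7 6.1833
0.35 [ 3.7 16.8 -1.7] 29.6 6.7083
0.55 [ 4.8 15.8 -1.2] 29.4 7.2333
0.75 [ 3.3 14.2 -1.2] 29.0 7.7583
0.95 [ 4.4 13.3 -0.1] 29.5 8.2833
1.15 [ 2.7 12.1  2.3] 29.5 8.8083
1.35 [ 2.1 10.3  1.4] 29.5 9.3333
1.55 [3.  9.6 0.6] 29.5 9.8583
```

View pics/s1.png

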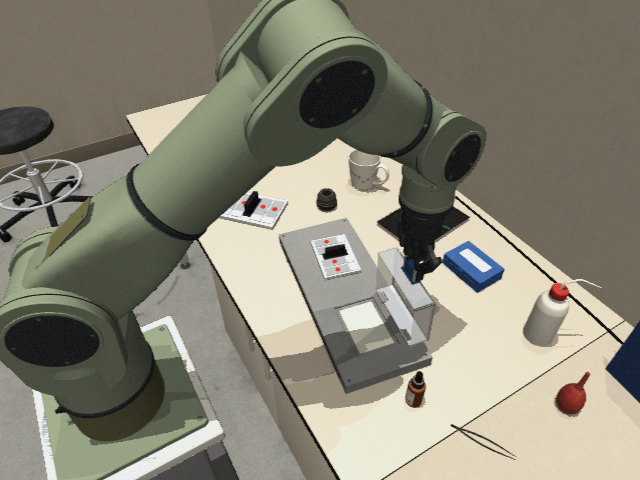

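The cover is held open at about 1.55 rad, the pocket is visible at scene (370,325), and the carrier hasn't moved.

```bash
python3 - <<'E'
from h import *
claw.move_gripper(1.0); arm.sleep(.5)
s=arm.get_state(); p=np.array(s['ee_pos']); arm.move_l(p+[0,0,.1],velocity=.2)
o,_=ori(90,1)
arm.move_to([.40,.33,.25],o)
S=optics.capture('scene');T=optics.capture('top');save('s2',S);save('t2',T)
for n,p in (('S',S),('T',T)):
    for k in ('pocket','carrier_grip','cover_hinge','cover_grip'):
        print(k,n,[(np.round(r['at'],1).tolist(),round(r['confidence'],2)) for r in optics.spot_point(k,p)])
def up(p,x0,y0,x1,y1,k): return cv2.resize(p['img'][y0:y1,x0:x1],None,fx=k,fy=k,interpolation=cv2.INTER_CUBIC)[:,:,::-1]
a=up(T,305,205,475,305,4.5); b=up(S,290,220,440,370,4)
cv2.imwrite('pics/t2c.png',a); cv2.imwrite('pics/s2c.png',b)
print(arm.get_state()['time'])
E
```

```text
pocket S [([365.2, 326.1], 0.56)]
carrier_grip S [([235.5, 155.0], 0.98), ([250.4, 202.6], 0.73), ([334.3, 247.7], 0.72)]
cover_hinge S [([392.3, 315.0], 0.97)]
cover_grip S [([424.3, 265.0], 0.75), ([320.8, 206.6], 0.41)]
pocket T [([423.8, 255.4], 0.75)]
carrier_grip T [([140.8, 254.1], 0.95), ([345.0, 234.6], 0.84)]
cover_hinge T [([428.8, 233.5], 0.93)]
cover_grip T [([436.5, 206.0], 0.91)]
13.9583
```

View pics/t2c.png

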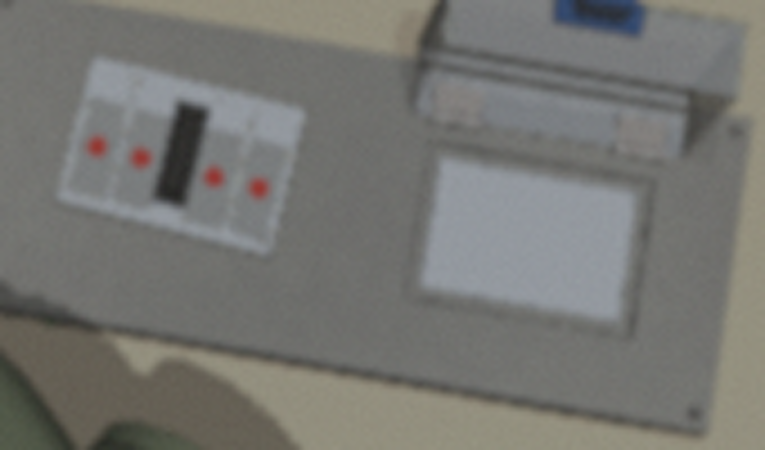

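View pics/s2c.png

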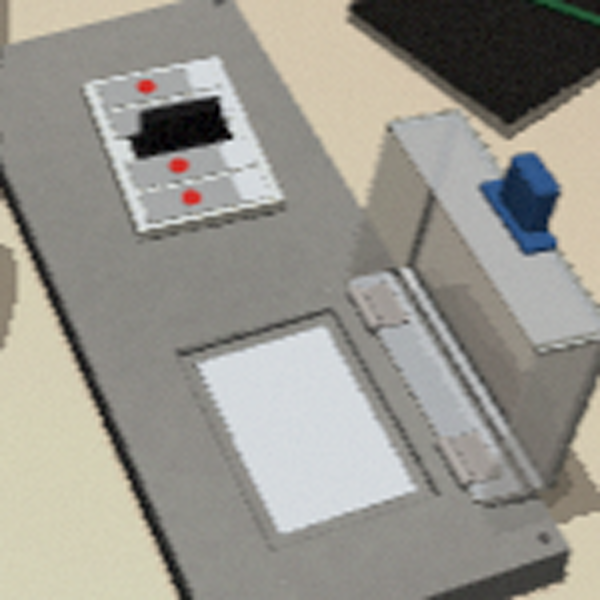

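The cover is leaning back against its stop, and the carrier and pocket are both clear in the two views. Next I'll measure the pocket and carrier poses from their corners.

```bash
cat > fit.py <<'E'
from h import *
from scipy.optimize import least_squares
def pts(q,hx,hy,z):
    c,s=np.cos(q[2]),np.sin(q[2]); l=np.array([[hx,hy],[hx,-hy],[-hx,-hy],[-hx,hy]])
    return np.c_[q[0]+c*l[:,0]-s*l[:,1],q[1]+s*l[:,0]+c*l[:,1],np.full(4,z)]
def fit(obs,z,size=None):
    f=lambda q:np.concatenate([(proj(p,pts(q,*(size or q[3:5]),z))-uv).ravel() for p,uv in obs])
    r=least_squares(f,[.5,0,-.18]+([] if size else [.03,.05]),loss='soft_l1'); return r.x,f(r.x)
E
python3 - <<'E'
from fit import *
S=optics.capture('scene');T=optics.capture('top')
k=lambda a,s,o:np.array(a,float)/s+o
wt=k([(438,158),(638,188),(620,320),(418,290)],4.5,(305,205)); ws=k([(330,322),(417,490),(285,533),(195,365)],4,(290,220))
ct=k([(97,57),(305,106),(270,253),(57,200)],4.5,(305,205)); cs=k([(219,58),(284,203),(143,237),(82,85)],4,(290,220))
for nm,o in (('T',[0]),('S',[1]),('both',[0,1])):
    w,e=fit([((T,wt),(S,ws))[i] for i in o],.025); c,e2=fit([((T,ct),(S,cs))[i] for i in o],.04,(.045,.065))
    print(nm,'win',w.round(4),'deckloc',L([w[0],w[1],.03]).round(4),np.abs(e).max().round(1)); print('  car',c.round(4),'deckloc',L([c[0],c[1],.03]).round(4),np.abs(e2).max().round(1))
X=tri([S,T],[(334.3,247.7),(345.0,234.6)]);print('rib net',X.round(4))
E
```

```text
T win [ 0.5005 -0.1143 -0.159   0.0399  0.0599] deckloc [ 0.002  -0.1122  0.    ] 0.2
  car [ 0.5497  0.0909 -0.249 ] deckloc [0.0141 0.0985 0.    ] 0.9
S win [ 0.5003 -0.1118 -0.1779  0.0393  0.0586] deckloc [ 0.0014 -0.1098  0.    ] 0.8
  car [ 0.5461  0.0904 -0.2509] deckloc [0.0106 0.0973 0.    ] 0.8
both win [ 0.5004 -0.113  -0.1683  0.0398  0.0592] deckloc [ 0.0017 -0.1109  0.    ] 1.7
  car [ 0.5479  0.0909 -0.2504] deckloc [0.0123 0.0981 0.    ] 1.3
rib net [0.5526 0.0954 0.0617]
```

```bash
python3 - <<'E'
from fit import *
C=np.array([.5479,.0909]);yc=-.2504;P=np.array([.5004,-.113]);yp=-.175
o,_=ori(90,1,yc-Q[2]); o2,_=ori(90,1,yp-Q[2])
arm.move_to([*C,.15],o); arm.move_l([*C,.043],velocity=.12)
print(arm.get_state()['ft_force'])
claw.move_gripper(0,force=40); s=arm.get_state(); print(s['width']*85,np.round(s['ft_force'],1),s['ee_pos'],s['time'])
yd=np.array([-np.sin(yp),np.cos(yp)]); G=P+.03*yd
if s['width']*85>6:
    arm.move_l([*G,.043],frame=o2,velocity=.08)
    s=arm.get_state(); print(s['width']*85,np.round(s['ft_force'],1),s['ee_pos'],s['time'])
S=optics.capture('scene');T=optics.capture('top')
def up(p,x0,y0,x1,y1,k): return cv2.resize(p['img'][y0:y1,x0:x1],None,fx=k,fy=k,interpolation=cv2.INTER_CUBIC)[:,:,::-1]
a=up(T,345,190,475,305,3.5); b=up(S,300,230,440,370,3)[:402]
im=np.zeros((max(len(a),len(b)),a.shape[1]+b.shape[1],3),np.uint8); im[:len(a),:a.shape[1]]=a; im[:len(b),a.shape[1]:]=b; print(a.shape,im.shape)
cv2.imwrite('pics/c3.png',im[:,:]) if im.shape[1]<=880 else None
E
```

```text
[ 0.0173669  -0.5951604  -0.31403043]
11.221329167649731 [-0.8  1.2  5.3] [0.5480356  0.09109386 0.04323653] 16.9083
11.040788569580151 [1.4 2.2 4.4] [ 0.50566594 -0.08335232  0.04299686] 19.3
(402, 455, 3) (402, 875, 3)
```

View pics/c3.png

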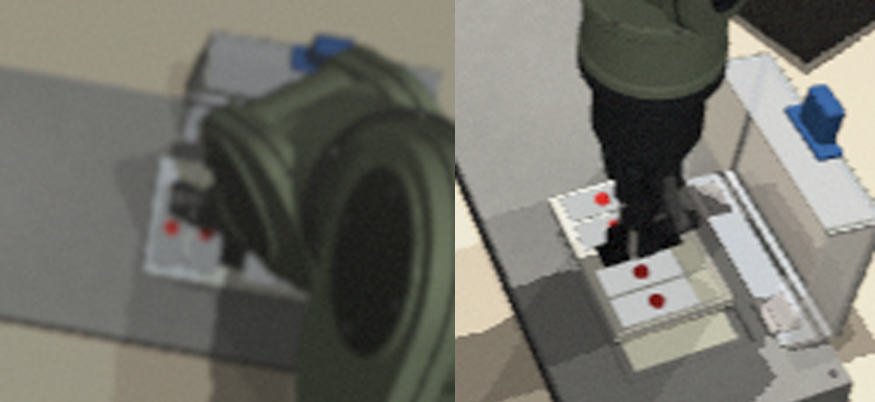

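The carrier is flat on the deck with its front edge over the pocket. The window is still visible ahead of it at scene (384,345). I'll compare this with the prediction.

```bash
python3 - <<'E'
from fit import *
S=optics.capture('scene')
uv=np.array([[392.7,330],[352.3,343.3],[331,296.7]]) # (+x,-y),(-x,-y),(-x,+y)
f=lambda q:(proj(S,pts(q,.045,.065,.04))[[1,2,3]]-uv).ravel()
r=least_squares(f,[.5056,-.0835,-.175]);print(r.x.round(4),f(r.x).round(1), 'pred res',f([.5056,-.0835,-.175]).round(1))
# gradient-refined: edges visible in upscaled crop
g=cv2.cvtColor(S['img'],cv2.COLOR_RGB2GRAY)
im=cv2.resize(S['img'][275:375,315:435],None,fx=6,fy=6,interpolation=cv2.INTER_CUBIC)[:,:,::-1].copy()
def poly(P,col): cv2.polylines(im,[np.round((proj(S,P)-[315,275]+.5)*6).astype(int)],True,col,1)
poly(pts([.5056,-.0835,-.175],.045,.065,.04),(0,255,0))
poly(pts([.5003,-.1118,-.175],.047,.067,.03),(255,0,255))
cv2.imwrite('pics/c4.png',im)
E
```

```text
[ 0.5019 -0.0856 -0.1896] [-0.2  0.5  0.5 -0.5 -0.3 -0.1] pred res [ 0.8 -1.3  2.  -1.9  0.4 -1. ]
```

View pics/c4.png

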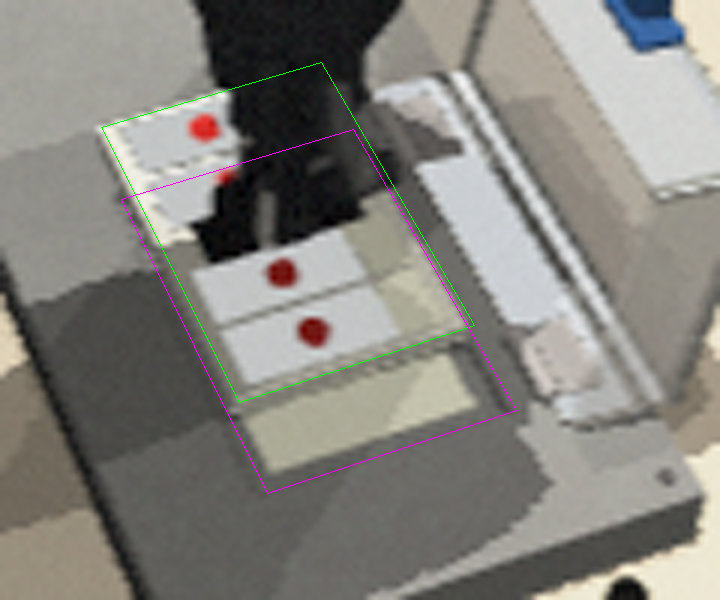

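The overlay matches the observed carrier edges to within about 1 px. I'll advance to 8 mm short of home, slacken the grip, and push the rest gently while watching the force.

```bash
python3 - <<'E'
from fit import *
P=np.array([.5004,-.1125]);yp=-.175
yd=np.array([-np.sin(yp),np.cos(yp)])
st=lambda d:[*(P+d*yd),.043]
arm.move_l(st(.008),velocity=.06)
claw.move_gripper(.19); s=arm.get_state(); print(s['width']*85,np.round(s['ft_force'],1),s['time'])
f0=np.array(s['ft_force'])
for d in np.arange(.005,-.0061,-.0015):
    arm.move_l(st(d),velocity=.02); s=arm.get_state(); f=np.array(s['ft_force'])-f0; fy=f[:2]@yd
    print(round(d*1e3,1),np.round(f,1),round(fy,1))
    if abs(fy)>10: break
S=optics.capture('scene'); print(s['time'])
im=cv2.resize(S['img'][275:375,315:435],None,fx=6,fy=6,interpolation=cv2.INTER_CUBIC)[:,:,::-1].copy()
cv2.imwrite('pics/c5.png',im)
E
```

```text
16.226961264243997 [-0.9 -1.6  1.1] 20.1833
5.0 [ 0.8  1.4 -0.5] 1.5
3.5 [ 1.1  1.1 -2. ] 1.3
2.0 [0.6 1.4 0.2] 1.5
0.5 [ 1.5  2.2 -1.9] 2.4
-1.0 [ 1.8  1.3 -1. ] 1.5
-2.5 [ 0.9  1.6 -0.7] 1.8
-4.0 [ 2.7  6.3 -1.7] 6.7
-5.5 [ 3.5 13.4  0.9] 13.8
22.2333
```

View pics/c5.png

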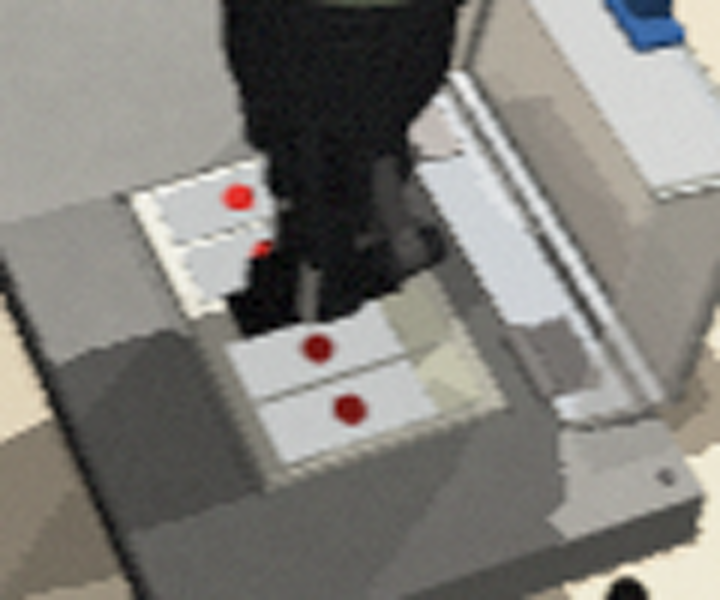

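The carrier appears to be in the pocket, with the force rising against the far wall. I'll back off, release and check the height.

```bash
python3 - <<'E'
from fit import *
P=np.array([.5004,-.1125]);yp=-.175
yd=np.array([-np.sin(yp),np.cos(yp)])
arm.move_l([*(P-.0015*yd),.043],velocity=.03)
claw.move_gripper(.6)
arm.move_l([*(P-.0015*yd),.16],velocity=.15)
o,_=ori(90,1); claw.move_gripper(1.0)
arm.move_to([.42,.22,.30],o)
S=optics.capture('scene');T=optics.capture('top'); print(arm.get_state()['time'])
a=cv2.resize(S['img'][275:375,315:435],None,fx=6,fy=6,interpolation=cv2.INTER_CUBIC)[:,:,::-1].copy()
for z,col in ((.035,(0,200,0)),(.04,(0,0,255))):
    cv2.polylines(a,[np.round((proj(S,pts([.5003,-.1125,-.175],.045,.065,z))-[315,275]+.5)*6).astype(int)],True,col,1)
cv2.imwrite('pics/c6.png',a)
for k in ('carrier_grip','cover_grip'):
    for n,p in (('S',S),('T',T)): print(k,n,[(np.round(r['at'],1).tolist(),round(r['confidence'],2)) for r in optics.spot_point(k,p)])
E
```

```text
25.8583
carrier_grip S [([363.6, 320.0], 0.95), ([250.0, 203.0], 0.65), ([237.1, 153.8], 0.56)]
carrier_grip T [([141.8, 253.4], 0.68), ([233.7, 269.2], 0.64), ([423.3, 254.8], 0.57)]
cover_grip S [([420.6, 268.2], 0.78)]
cover_grip T [([437.2, 206.3], 0.97)]
```

View pics/c6.png

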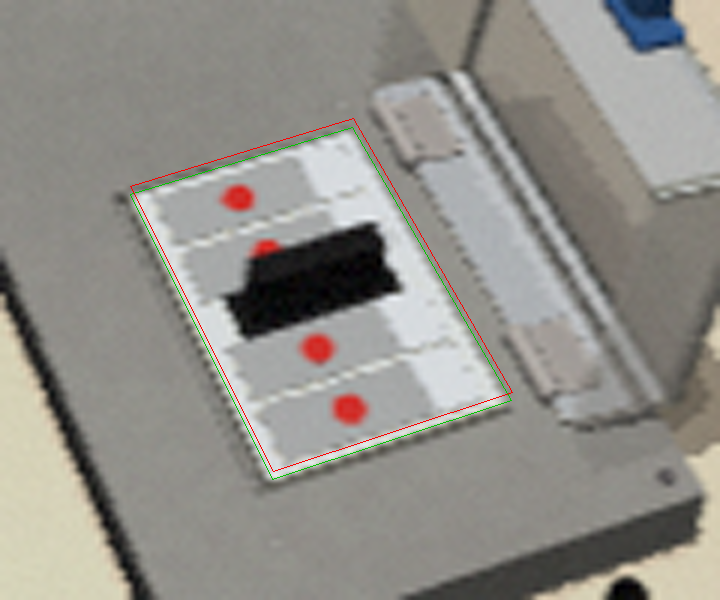

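The seated outline (plate top at z=.035, green) matches all four corners, with an even pocket gap around it, so the carrier is home and flat. Next I'll close the cover.

```bash
sed -i 's/HX,LY=.0635,-.112/HX,LY=.0635,-.110/' h.py; python3 - <<'E'
from h import *
A,SG,OUT=90,1,8e-3
S=optics.capture('scene');T=optics.capture('top');print('lug pred 1.7',proj(S,lug(1.7,0)).round(1),proj(T,lug(1.7,0)).round(1))
p,o=tcp(1.7,A,SG,back=.1,out=OUT); arm.move_to(p,o)
p,o=tcp(1.7,A,SG,out=OUT); arm.move_l(p,velocity=.1); print(np.round(arm.get_state()['ft_force'],1))
claw.move_gripper(0.0,force=25); s=arm.get_state(); print('w',s['width']*85,np.round(s['ft_force'],1),s['time'])
if s['width']*85>22:
  for th in [1.5,1.3,1.1,.9,.7,.5,.3,.15,.05,.0]:
    p,o=tcp(th,A,SG,out=OUT); arm.move_l(p,velocity=.08)
    s=arm.get_state(); print(th,np.round(s['ft_force'],1),round(s['width']*85,1),s['time'])
    if np.linalg.norm(s['ft_force'])>45: print('stop');break
S=optics.capture('scene'); save('s7',S)
E
```

```text
lug pred 1.7 [[423.1 267.5]] [[438.5 204.7]]
[-0.2  0.6  0.6]
w 29.343591486607128 [-1.4 -1.3  4.8] 29.3583
1.5 [-1.4  0.1  1.5] 29.7 29.8917
1.3 [-1.2  0.8  0.2] 29.3 30.425
1.1 [-1.2  1.3  0.1] 29.6 30.9583
0.9 [ 0.7  2.8 -2.1] 29.0 31.4917
0.7 [ 1.5  4.  -0.3] 29.5 32.025
0.5 [ 0.5  5.9 -0.6] 29.6 32.5583
0.3 [1.2 7.3 0.7] 29.3 33.0917
0.15 [-0.2  7.2  0.2] 29.4 33.5333
0.05 [-0.4  7.1 -0.1] 29.4 33.875
0.0 [-0.2  8.8  1.3] 29.7 34.125
```

```bash
python3 - <<'E'
from h import *
claw.move_gripper(1.0); s=arm.get_state(); p=np.array(s['ee_pos']); arm.move_l(p+[0,0,.13],velocity=.15)
o,_=ori(90,1); arm.move_to([.40,.30,.30],o); arm.sleep(.3)
S=optics.capture('scene');T=optics.capture('top'); s=arm.get_state(); print(s['time'],s['ft_force'])
for k,a,b in (('cover_grip',(332,326),(418,286)),('dropper',(413,399),(486,260)),('objective',(326,206),(266,203))):
    for n,p in (('S',S),('T',T)): print(k,n,[(np.round(r['at'],1).tolist(),round(r['confidence'],2)) for r in optics.spot_point(k,p)])
print(proj(S,lug(0,0)),proj(T,lug(0,0)))
cv2.imwrite('pics/c8.png',cv2.resize(S['img'][190:410,270:450],None,fx=2.7,fy=2.7,interpolation=cv2.INTER_CUBIC)[:,:,::-1])
E
```

```text
37.7083 [-0.42405139  0.08767466 -0.50841042]
cover_grip S []
cover_grip T [([418.7, 286.5], 0.71)]
dropper S [([415.7, 399.4], 0.71)]
dropper T [([486.7, 261.3], 0.77)]
objective S [([324.6, 206.4], 0.55)]
objective T [([266.4, 206.4], 0.59)]
[[332.08443931 325.31237848]] [[419.80581318 286.32587708]]
```

View pics/c8.png

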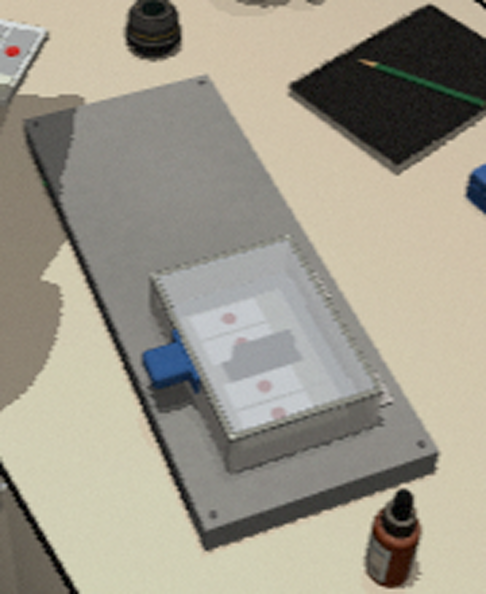

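The cover is closed flat with the carrier under it in the pocket, the lug is back at its starting pixel, and neither bystander has moved.

```bash
python3 -c "
from h import *
arm.close_job()"
```

```text
the job is handed in; nothing more can be done
```

The slide carrier is in the scanner pocket with the cover closed over it. I handed the job in at about 38 s of the 59 s allowed; no verdict was reported.

- **What I did:** I swung the cover up by its lug until it rested open against its stop. I then slid the carrier along the deck by its rib and slackened the grip for the last 8 mm, so it dropped in against the far wall of the pocket. Finally I brought the cover back down by the same lug.
- **Carrier:** With the gripper clear, all four corners matched the outline of a carrier seated flat in the pocket, with a gap visible around it.
- **Cover:** The closed cover lies flat on the deck. In the top view its lug is within about 1 pixel of where it started. The network missed the lug in the final scene view, so I confirmed that view by eye.
- **Bystanders:** The bottle is within about 2 pixels of its first detection in both views. The objective is within about 1 pixel in the scene view. It wasn't detected in the first top view, so there is no before-and-after comparison there.
- **Forces:** The highest wrist force I read was about 26 N, when first gripping the lug. It came from a sideways offset of a few millimetres, and I shifted the aim 2 mm for the closing grasp.

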